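# Spin-test the salvaged casters and scrap the ones that bind

### The job

These four casters came off an old grinder stand. Give every wheel a proper push round on its axle with a fingertip and watch it: leave the casters whose wheels coast on freely standing where they are, and put every caster whose wheel drags and stops dead into the yellow scrap bin. Leave the tools on the bench alone.

Things in the scene. Friction and masses are not known exactly. Their poses are not given: they have to be found in the camera images.
- caster_1: one of four like casters, upside down on the bench: zinc plate 100 (x) x 85 (y) x 4 mm flat on the bench, fork rising from it, red wheel 80 mm dia x 30 mm wide. Origin: centre of the plate's underside, z up. Axle along y, 54 mm above the origin; the wheel's top is 94 mm above it, its tread there runs along x. About 0.6 kg; starts within 0.5 rad of yaw 0
- caster_1_axle (a point): middle of the axle of caster_1. The flat fork legs either side of the wheel are 40 mm apart over their outer faces across y (43 over the rivet heads), 30 mm wide along x, up to 15 mm above and 29 mm below this point: a good grip from above, closing across y, at axle height
- wheel_1 (a joint): turn of its wheel, rad, unlimited, starts near 0, grows as the tread's top moves to the caster's +x. Press a fingertip on the top (3-15 N) and wipe along x; 1 rad = 40 mm. A proper push moves the tread 10 mm or more one way. A sound wheel follows any wipe and coasts on a second or more; one that binds takes 1-2.5 N at the tread and stops dead. White stripes on the tread show the turn
- caster_2: one of four like casters, upside down on the bench: zinc plate 100 (x) x 85 (y) x 4 mm flat on the bench, fork rising from it, red wheel 80 mm dia x 30 mm wide. Origin: centre of the plate's underside, z up. Axle along y, 54 mm above the origin; the wheel's top is 94 mm above it, its tread there runs along x. About 0.6 kg; starts within 0.5 rad of yaw 0
- caster_2_axle (a point): middle of the axle of caster_2. The flat fork legs either side of the wheel are 40 mm apart over their outer faces across y (43 over the rivet heads), 30 mm wide along x, up to 15 mm above and 29 mm below this point: a good grip from above, closing across y, at axle height
- wheel_2 (a joint): turn of its wheel, rad, unlimited, starts near 0, grows as the tread's top moves to the caster's +x. Press a fingertip on the top (3-15 N) and wipe along x; 1 rad = 40 mm. A proper push moves the tread 10 mm or more one way. A sound wheel follows any wipe and coasts on a second or more; one that binds takes 1-2.5 N at the tread and stops dead. White stripes on the tread show the turn
- caster_3: one of four like casters, upside down on the bench: zinc plate 100 (x) x 85 (y) x 4 mm flat on the bench, fork rising from it, red wheel 80 mm dia x 30 mm wide. Origin: centre of the plate's underside, z up. Axle along y, 54 mm above the origin; the wheel's top is 94 mm above it, its tread there runs along x. About 0.6 kg; starts within 0.5 rad of yaw 0
- caster_3_axle (a point): middle of the axle of caster_3. The flat fork legs either side of the wheel are 40 mm apart over their outer faces across y (43 over the rivet heads), 30 mm wide along x, up to 15 mm above and 29 mm below this point: a good grip from above, closing across y, at axle height
- wheel_3 (a joint): turn of its wheel, rad, unlimited, starts near 0, grows as the tread's top moves to the caster's +x. Press a fingertip on the top (3-15 N) and wipe along x; 1 rad = 40 mm. A proper push moves the tread 10 mm or more one way. A sound wheel follows any wipe and coasts on a second or more; one that binds takes 1-2.5 N at the tread and stops dead. White stripes on the tread show the turn
- caster_4: one of four like casters, upside down on the bench: zinc plate 100 (x) x 85 (y) x 4 mm flat on the bench, fork rising from it, red wheel 80 mm dia x 30 mm wide. Origin: centre of the plate's underside, z up. Axle along y, 54 mm above the origin; the wheel's top is 94 mm above it, its tread there runs along x. About 0.6 kg; starts within 0.5 rad of yaw 0
- caster_4_axle (a point): middle of the axle of caster_4. The flat fork legs either side of the wheel are 40 mm apart over their outer faces across y (43 over the rivet heads), 30 mm wide along x, up to 15 mm above and 29 mm below this point: a good grip from above, closing across y, at axle height
- wheel_4 (a joint): turn of its wheel, rad, unlimited, starts near 0, grows as the tread's top moves to the caster's +x. Press a fingertip on the top (3-15 N) and wipe along x; 1 rad = 40 mm. A proper push moves the tread 10 mm or more one way. A sound wheel follows any wipe and coasts on a second or more; one that binds takes 1-2.5 N at the tread and stops dead. White stripes on the tread show the turn
- scrap_bin: yellow open-topped steel scrap bin, fixed, outside 310 (x) x 230 (y) x 110 mm high (rim bead to 115), walls and floor 5 mm; origin: centre of its underside. It stands left or right of the casters, with its long side roughly along the bench's x. Two casters fit side by side along its x (for example standing 65 mm either way of the centre)
- punch_tray: plywood tray of punches and swages, 300 x 220 x 55 mm, fixed, on the side opposite the scrap bin; not part of the job
- chisel: cold chisel, 150 mm long, 17 mm thick, lying along its x among the casters; bystander
- hammer: wooden-handled hammer, 280 mm, lying on the bench beyond the casters; bystander, origin at mid-length
- c_clamp: blue C-clamp, about 120 x 75 mm, 16 mm thick, lying flat beyond the casters; bystander
- tongs: blacksmith's tongs, 310 mm long, 60 mm wide, lying flat beyond the casters; bystander, origin at the jaws' root, 30 mm from the tip
Not all that is in view belongs to the job. What is shaped like the caster_1 but orange is not meant. Leave any orange or purple look-alike of the caster_3 alone.

How it is judged:
By the outcome, as a careful person would: the job done as asked, in the order asked, and still so for the second after the job is handed in, with the robot touching nothing.
It also fails if it takes over 72 s, if anything falls off the work surface, if the arm or the gripper's body presses on something with over 40 N, if the wrist force passes 120 N, or if a joint passes its speed limit or range.

### The arm

A 7-joint arm with a two-finger parallel gripper is mounted at the origin on the work surface. World frame = base frame: x ahead of the robot, y to its left, z up, the work surface at z = 0. Lengths are in m, angles in degrees, forces in N, time in s.
With the tool pointing down it reaches from about 0.425 to 0.875 m from the base axis. Payload 4.7 kg.
Tool frame: the origin (TCP) lies between the finger pads; the fingertips stand 22 mm ahead of it and the grasp point (between the pads) lies 3 mm ahead of it; z points along the fingers, y is the line along which they close (so a half turn about z gives the same grasp; the last joint's range is limited). The gripper opens to 85 mm and grips with 20 to 120 N. Pads are 22 mm wide; open, the fingers measure 114 mm over their backs; the gripper's body (76 mm by 85 mm) begins 54 mm behind the grasp point. The pads swing forward as they close: fully open they stand 13 mm farther back than shut.
Start: joints at [-62.561, 18.392, -4.016, 83.108, 1.295, 78.541, -3.26], TCP at [0.291, 0.581, 0.253] pointing down, gripper open.
Joint ranges: [-163.93, 163.93], [-17.29, 119.83], [-79.2, 71.16], [3.27, 140.29], [-89.18, 269.18], [5.43, 117.66], [-154.24, 154.24]. Speed limits (degrees/s): [147.25, 147.25, 180, 180, 180, 180, 180].

### API

Orientations are given as [roll, pitch, yaw] about the fixed x, y, z axes, in that order (R = Rz(yaw) Ry(pitch) Rx(roll)).
In Python, from plant import monitor, grab_frame, ticket gives the robot as it stands.
- The arm moves only by the tool send_rows, never from a script. Its argument "rows" is a list of rows, each an object with "travel": the shift along the tool's x, y, z in mm, a list of three; "dr": the turn, a rotation vector about the tool's x, y, z in degrees, a list of three; "jaw": the opening, from -1 (shut) to 1 (fully open). In form: [{"travel": [x, y, z], "dr": [wx, wy, wz], "jaw": jaw}, ...]. A call has exactly 10 rows; each row is the pose to reach, as a shift and turn from the pose commanded when the call began, along the tool's axes at that moment; what a row does not reach only later rows make up. A row lasts 1/10 s, in which the tool goes at most 50 mm and 8.59 degrees, less where a joint would pass 70% of its speed; a pose out of reach is approached as far as the arm can. A call with a gripper value outside its range is refused whole. The fingers move at their own pace and stop on an object; "squeeze" is the grip in N (left out, the last holds). Time passes only in rows, so rows that repeat a pose let the fingers close, or fill a call up. It gives the time, the measured TCP pose, the force, the opening and the grip force at its end, in the units of the state.
- monitor.observe(): the state, without advancing time (a new reading comes with each control period).
- grab_frame(name): name is "scene" or "top" or "wrist"; returns a dict with "color" (420x560x3 uint8, blue, green, red), "camera_matrix" (3x3 intrinsics, pixels), "pose" (4x4, takes a point from camera to world coordinates). Camera axes: x right, y down, z forward; pixel columns grow to the right and rows downward; lengths in m; the calibration is good to about 2 mm. A picture is of the moment at which its call begins. There is no depth.
- ticket.finish_job(): hands the job in; it is judged then, once.
The state is a dict: "clock": time; "q": joint angles; "joint_velocities": joint speeds; "tau": joint torques, N m; "tcp_pos": TCP position; "tcp_rot": TCP orientation; "wrist_force": force on the tool from outside, world axes, zero at the start; "ft_torque": the same for the moment, N m; "gripper_width": finger opening in m; "gripper_force": force on a finger pad.
Only numpy, scipy, OpenCV 4.12 (cv2) and the standard library are available. Lean on these libraries where they do the work, as an engineer would, in place of code of your own. Each camera call takes 0.05 s, during which the arm holds its last target. There are 200 camera calls.

## Working session

There is one attempt and no reset: what is moved stays moved. The work goes in short steps, Python scripts to look and compute and a tool call to move; the robot and the scene stay as the last step left them, time stands still between calls to the robot, and variables do not carry over. Pictures are saved under pics/ and viewed, at most 12 in all, crops included, and the job is handed in when it is done.

Besides the shell and the picture viewer there is one more tool, called after "Emit:" by a JSON object that holds its "name" and its "arguments". send_rows: Moves the arm, as the interface text tells. Its arguments: {"type":"object","properties":{"rows":{"type":"array"},"squeeze":{"type":"number"}},"required":["rows"]}

```bash
ls; mkdir -p pics; python3 - <<'E'
from plant import monitor, grab_frame
import cv2,numpy as np
s=monitor.observe();print(s)
for n in("top","scene"):
    f=grab_frame(n);cv2.imwrite(f"pics/{n}0.png",f["color"]);print(n,f["camera_matrix"],f["pose"])
E
```

```text
pics
{'clock': 0.0, 'q': array([-62.56055209,  18.43963063,  -4.01507366,  83.17447421,
         1.29577164,  78.54112969,  -3.25904045]), 'joint_velocities': array([ 0.09123882, -0.04702908,  0.0584025 ,  0.05450208, -0.02555907,
       -0.02825302, -0.02462163]), 'tau': array([-3.87270973e-05, -4.93575740e+01, -3.82170668e-01, -3.14322174e+01,
        1.29526851e-02,  1.15481269e-02,  3.33559015e-06]), 'tcp_pos': array([0.29119355, 0.5805723 , 0.25222068]), 'tcp_rot': array([-1.79890050e+02,  6.65001283e-03,  1.53370978e+02]), 'wrist_force': array([-0.32323393,  0.28026318,  0.0417219 ]), 'ft_torque': array([-0.0055455 , -0.02165769,  0.00168639]), 'gripper_force': 0.0, 'gripper_width': 0.08545771730690174}
top [[486.68399855   0.         283.72866198]
 [  0.         486.68399855 201.38448967]
 [  0.           0.           1.        ]] [[-0.01407771 -0.99050471  0.1367561   0.27290414]
 [-0.99989143  0.01454068  0.00238695 -0.08105389]
 [-0.00435282 -0.13670765 -0.99060187  1.78849002]
 [ 0.          0.          0.          1.        ]]
scene [[401.08392385   0.         277.92847751]
 [  0.         401.08392385 212.7240689 ]
 [  0.           0.           1.        ]] [[-0.57658543  0.62825526 -0.52234525  1.1454599 ]
 [ 0.81701928  0.43915708 -0.37365835  0.36997804]
 [-0.0053612  -0.6422121  -0.76650824  0.9901473 ]
 [ 0.          0.          0.          1.        ]]
```

View pics/top0.png

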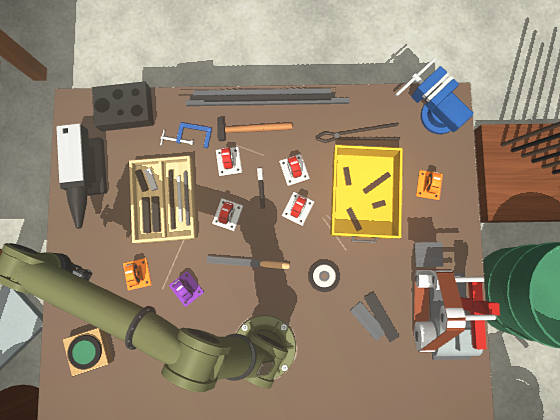

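View pics/scene0.png

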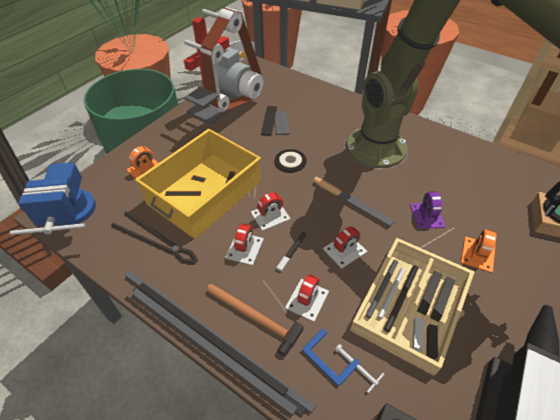

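The red casters are at about (228,160), (294,168), (297,207) and (227,212) in the top view. The look-alikes are orange at (430,183) and (136,273), and purple at (185,288). The bin is at (367,192). I'll check the choice in one close crop.

```bash
cat > h.py <<'E'
import cv2,numpy as np
from plant import monitor, grab_frame
def px2w(f,uv,z):
    K,T=f["camera_matrix"],f["pose"]
    d=T[:3,:3]@np.linalg.solve(K,np.array([uv[0],uv[1],1.])); o=T[:3,3]
    return o+d*(z-o[2])/d[2]
def w2px(f,p):
    T=f["pose"];c=T[:3,:3].T@(np.asarray(p)-T[:3,3]);q=f["camera_matrix"]@c
    return q[:2]/q[2]
def togo(p,yaw=None):
    "tool-frame travel (mm) to world point p"
    from scipy.spatial.transform import Rotation as R
    s=monitor.observe();r=R.from_euler('xyz',s['tcp_rot'],degrees=True)
    return r.inv().apply((np.asarray(p)-s['tcp_pos'])*1000)
E
python3 - <<'E'
from h import *
f=grab_frame("top");c=f["color"][135:235,200:330]
cv2.imwrite("pics/crop0.png",cv2.resize(c,None,fx=6,fy=6,interpolation=cv2.INTER_CUBIC))
for uv in[(228,160),(294,168),(297,207),(227,212)]:print(px2w(f,uv,.07).round(3))
for uv in[(333,146),(401,148),(400,237),(333,236)]:print('bin',px2w(f,uv,.115).round(3))
E
```

```text
[0.664 0.122 0.07 ]
[ 0.631 -0.116  0.07 ]
[ 0.489 -0.124  0.07 ]
[0.475 0.125 0.07 ]
bin [ 0.698 -0.253  0.115]
bin [ 0.688 -0.493  0.115]
bin [ 0.375 -0.474  0.115]
bin [ 0.381 -0.245  0.115]
```

View pics/crop0.png

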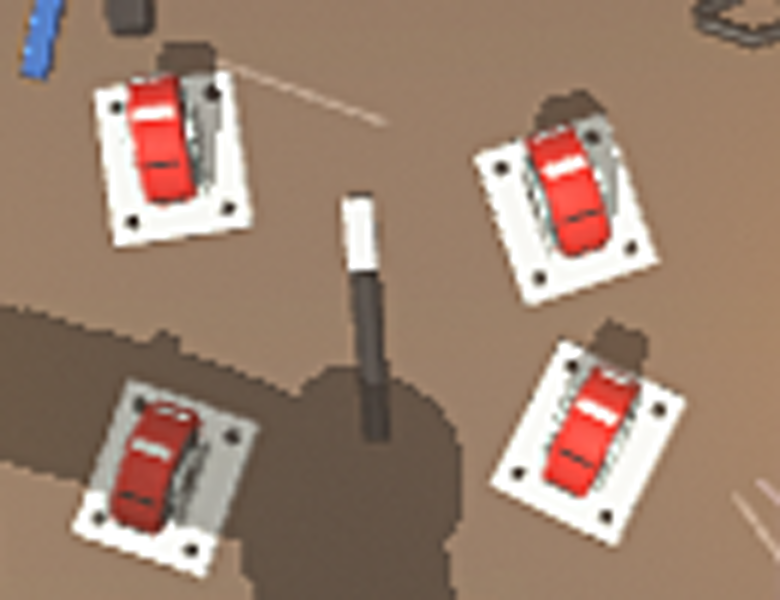

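```bash
cat > tgt.py <<'E'
from h import *
C={'A':[(95,88),(230,72),(252,227),(115,246)],'B':[(474,157),(608,113),(659,262),(530,305)],'C':[(565,340),(685,402),(614,546),(490,483)],'D':[(130,378),(260,425),(207,578),(72,530)]}
def casters(f):
    o={}
    for k,c in C.items():
        w=np.array([px2w(f,((u+.5)/6-.5+200,(v+.5)/6-.5+135),.004)[:2] for u,v in c])
        d=w[0]+w[1]-w[2]-w[3];e=w[0]+w[3]-w[1]-w[2]
        y1=np.degrees(np.arctan2(d[1],d[0]));y2=np.degrees(np.arctan2(-e[0],e[1]))
        o[k]=(w.mean(0),(y1+y2)/2,y1,y2,np.linalg.norm(d)/2,np.linalg.norm(e)/2)
    return o
E
python3 - <<'E'
from tgt import *
f=grab_frame("top");o=casters(f)
for k,v in o.items():print(k,v[0].round(4),np.round(v[1:4],1),np.round(v[4:],3))
s=monitor.observe();print(s['tcp_rot'],togo([*o['D'][0],.16]).round(0))
E
```

```text
A [0.6754 0.1283] [7.1 7.6 6.6] [0.101 0.086]
B [ 0.6392 -0.1176] [18.1 18.5 17.8] [0.1   0.086]
C [ 0.4926 -0.1279] [-28.  -27.8 -28.2] [0.1   0.084]
D [0.4747 0.1315] [-20.2 -19.9 -20.5] [0.1   0.087]
[-1.79929496e+02  6.28688650e-03  1.53370335e+02] [-365. -319.   93.]
```

Emit:
{"name": "send_rows", "arguments": {"rows": [{"travel": [-50, -44, 13], "dr": [0, 0, -6.4], "jaw": -1}, {"travel": [-86, -75, 25], "dr": [0, 0, -6.4], "jaw": -1}, {"travel": [-122, -106, 40], "dr": [0, 0, -6.4], "jaw": -1}, {"travel": [-158, -138, 50], "dr": [0, 0, -6.4], "jaw": -1}, {"travel": [-194, -170, 60], "dr": [0, 0, -6.4], "jaw": -1}, {"travel": [-230, -201, 70], "dr": [0, 0, -6.4], "jaw": -1}, {"travel": [-266, -232, 80], "dr": [0, 0, -6.4], "jaw": -1}, {"travel": [-302, -264, 93], "dr": [0, 0, -6.4], "jaw": -1}, {"travel": [-340, -297, 93], "dr": [0, 0, -6.4], "jaw": -1}, {"travel": [-377, -319, 93], "dr": [0, 0, -6.4], "jaw": -1}]}}

```text
clock: 1.2
tcp_pos: [0.4824, 0.1289, 0.1598]
tcp_rot: [-180.0, -0.1, 159.8]
wrist_force: [1.3, 0.6, -0.2]
gripper_width: -0.0001
gripper_force: 0.0
```

```bash
python3 - <<'E'
from tgt import *
f=grab_frame("top");cv2.imwrite("pics/t1.png",f["color"])
g=grab_frame("wrist")
cv2.imwrite("pics/w1.png",g["color"]);print(g["pose"].round(3),g["camera_matrix"][0,0])
s=monitor.observe();print(s['clock'],s['q'].round(0),s['tcp_pos'],s['tcp_rot'],s['wrist_force'])
print(togo([.4747,.1315,.116]))
E
```

```text
[[ 0.356  0.889  0.287  0.414]
 [ 0.934 -0.338 -0.113  0.148]
 [-0.004  0.309 -0.951  0.281]
 [ 0.     0.     0.     1.   ]] 354.2371700800737
1.3 [-32.   4.  15. 111.  -1.  65.  53.] [0.48581543 0.12329474 0.1605551 ] [-1.79884642e+02  1.68588189e-01  1.59107899e+02] [ 0.05122594  0.79419355 -0.38638226]
[13.44174381  3.79154976 44.50820261]
```

View pics/w1.png

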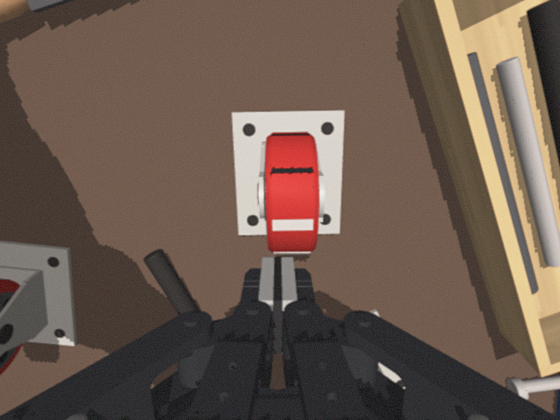

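Emit:
{"name": "send_rows", "arguments": {"rows": [{"travel": [0, 2, 15], "dr": [0, 0, 0], "jaw": -1}, {"travel": [0, 2, 30], "dr": [0, 0, 0], "jaw": -1}, {"travel": [0, 2, 39], "dr": [0, 0, 0], "jaw": -1}, {"travel": [0, 2, 44], "dr": [0, 0, 0], "jaw": -1}, {"travel": [0, 2, 46], "dr": [0, 0, 0], "jaw": -1}, {"travel": [0, 2, 47], "dr": [0, 0, 0], "jaw": -1}, {"travel": [0, 2, 47], "dr": [0, 0, 0], "jaw": -1}, {"travel": [0, 2, 47], "dr": [0, 0, 0], "jaw": -1}, {"travel": [0, 2, 47], "dr": [0, 0, 0], "jaw": -1}, {"travel": [0, 2, 47], "dr": [0, 0, 0], "jaw": -1}]}}

```text
clock: 2.3
tcp_pos: [0.4856, 0.1323, 0.1158]
tcp_rot: [179.9, 0.2, 159.7]
wrist_force: [-0.3, -3.5, 10.4]
gripper_width: 0.0002
gripper_force: 5.0
```

```bash
python3 - <<'E'
from tgt import *
s=monitor.observe();print(s['clock'],s['tcp_pos'],s['tcp_rot'],s['wrist_force'])
print(togo([.4747,.1315,.116]))
E
```

```text
2.3 [0.4856318  0.13225897 0.11584806] [179.9271149   0.2223512 159.7388452] [-0.28386556 -3.45266388 10.36746613]
[ 9.99188923 -4.49744209 -0.19643959]
```

Emit:
{"name": "send_rows", "arguments": {"rows": [{"travel": [3, 1, 0], "dr": [0, 0, 0], "jaw": -1}, {"travel": [7, 2, 0], "dr": [0, 0, 0], "jaw": -1}, {"travel": [12, 2, 0], "dr": [0, 0, 0], "jaw": -1}, {"travel": [18, 2, 0], "dr": [0, 0, 0], "jaw": -1}, {"travel": [24, 2, 0], "dr": [0, 0, 0], "jaw": -1}, {"travel": [30, 2, -10], "dr": [0, 0, 0], "jaw": -1}, {"travel": [20, 2, -30], "dr": [0, 0, 0], "jaw": -1}, {"travel": [-5, 2, -45], "dr": [0, 0, 0], "jaw": -1}, {"travel": [-15, 2, -45], "dr": [0, 0, 0], "jaw": -1}, {"travel": [-15, 2, -45], "dr": [0, 0, 0], "jaw": -1}]}}

```text
clock: 3.3
tcp_pos: [0.4994, 0.1293, 0.1586]
tcp_rot: [180.0, 0.1, 159.7]
wrist_force: [-0.4, -0.1, -0.9]
gripper_width: 0.0001
gripper_force: 0.0
```

```bash
cat > watch.py <<'E'
from tgt import *
import sys
from scipy.spatial.transform import Rotation as R
def watch(k,name,nxt,n=6):
    fs=[grab_frame("wrist") for _ in range(n)]
    p=np.load("cast.npy",allow_pickle=True).item()[k]
    c=w2px(fs[0],[*p[0],.07]).astype(int)
    x0,y0=np.clip(c[0]-65,0,430),np.clip(c[1]-80,0,260)
    im=np.hstack([fs[i]["color"][y0:y0+160,x0:x0+130] for i in range(0,n,1)])
    cv2.imwrite(f"pics/{name}.png",im)
    s=monitor.observe();print(s['clock'],s['tcp_pos'].round(4),s['tcp_rot'].round(1))
    q=np.load("cast.npy",allow_pickle=True).item()[nxt]
    print(nxt,q[0],q[1],'togo',togo([*q[0],.116]).round(0),'dz',-((q[1]+180-s['tcp_rot'][2]+180)%360-180))
E
python3 - <<'E'
from watch import *
np.save("cast.npy",{'A':([.6754,.1283],7.1),'B':([.6392,-.1176],18.1),'C':([.4926,-.1279],-28),'D':([.4747,.1315],-20.2)})
watch('D','wd','A')
E
```

```text
3.6 [0.4974 0.13   0.1576] [-1.800e+02 -1.000e-01  1.598e+02]
A [0.6754, 0.1283] 7.1 togo [-168.   60.   41.] dz -27.277700380657166
```

View pics/wd.png

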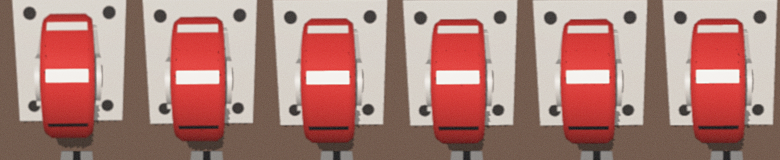

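Emit:
{"name": "send_rows", "arguments": {"rows": [{"travel": [-45, 16, 0], "dr": [0, 0, -8], "jaw": -1}, {"travel": [-90, 32, 0], "dr": [0, 0, -16], "jaw": -1}, {"travel": [-135, 48, 0], "dr": [0, 0, -24], "jaw": -1}, {"travel": [-165, 60, 0], "dr": [0, 0, -27.3], "jaw": -1}, {"travel": [-179, 65, 0], "dr": [0, 0, -27.3], "jaw": -1}, {"travel": [-179, 65, 10], "dr": [0, 0, -27.3], "jaw": -1}, {"travel": [-179, 65, 25], "dr": [0, 0, -27.3], "jaw": -1}, {"travel": [-179, 65, 38], "dr": [0, 0, -27.3], "jaw": -1}, {"travel": [-179, 65, 43], "dr": [0, 0, -27.3], "jaw": -1}, {"travel": [-179, 65, 45], "dr": [0, 0, -27.3], "jaw": -1}]}}

```text
clock: 4.6
tcp_pos: [0.6893, 0.1294, 0.1156]
tcp_rot: [179.9, 0.2, -172.9]
wrist_force: [-1.3, -0.0, 14.4]
gripper_width: -0.0002
gripper_force: 7.2
```

```bash
python3 - <<'E'
from tgt import *
g=grab_frame("wrist");cv2.imwrite("pics/w2.png",g["color"])
s=monitor.observe();print(s['clock'],s['tcp_pos'],s['tcp_rot'],s['wrist_force'])
print(togo([.6754,.1283,.116]))
E
```

```text
4.65 [0.68945859 0.12938601 0.11569908] [ 179.94483633    0.21802157 -172.90244417] [0.32097213 0.48573581 9.29915308]
[14.0838035   0.6597242  -0.35387517]
```

Emit:
{"name": "send_rows", "arguments": {"rows": [{"travel": [3, 0, 0], "dr": [0, 0, 0], "jaw": -1}, {"travel": [7, 0, 0], "dr": [0, 0, 0], "jaw": -1}, {"travel": [12, 0, 0], "dr": [0, 0, 0], "jaw": -1}, {"travel": [18, 0, 0], "dr": [0, 0, 0], "jaw": -1}, {"travel": [24, 0, 0], "dr": [0, 0, 0], "jaw": -1}, {"travel": [30, 0, -10], "dr": [0, 0, 0], "jaw": -1}, {"travel": [20, 0, -30], "dr": [0, 0, 0], "jaw": -1}, {"travel": [-5, 0, -45], "dr": [0, 0, 0], "jaw": -1}, {"travel": [-15, 0, -45], "dr": [0, 0, 0], "jaw": -1}, {"travel": [-15, 0, -45], "dr": [0, 0, 0], "jaw": -1}]}}

```text
clock: 5.65
tcp_pos: [0.7038, 0.1309, 0.1584]
tcp_rot: [180.0, -0.0, -172.9]
wrist_force: [-0.4, -0.4, 0.2]
gripper_width: 0.0002
gripper_force: 0.0
```

```bash
python3 - <<'E'
from watch import *
watch('A','wa','B')
E
```

```text
5.95 [0.7028 0.1306 0.1579] [ 1.800e+02 -1.000e-01 -1.729e+02]
B [0.6392, -0.1176] 18.1 togo [  94. -238.   42.] dz -11.02732889914455
```

View pics/wa.png

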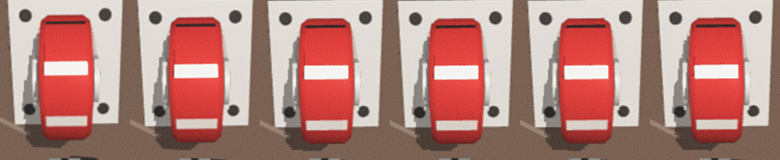

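Emit:
{"name": "send_rows", "arguments": {"rows": [{"travel": [15, -42, 0], "dr": [0, 0, -4], "jaw": -1}, {"travel": [30, -87, 0], "dr": [0, 0, -8], "jaw": -1}, {"travel": [45, -132, 0], "dr": [0, 0, -11], "jaw": -1}, {"travel": [60, -177, 0], "dr": [0, 0, -11], "jaw": -1}, {"travel": [75, -217, 0], "dr": [0, 0, -11], "jaw": -1}, {"travel": [82, -236, 0], "dr": [0, 0, -11], "jaw": -1}, {"travel": [82, -236, 20], "dr": [0, 0, -11], "jaw": -1}, {"travel": [82, -236, 36], "dr": [0, 0, -11], "jaw": -1}, {"travel": [82, -236, 43], "dr": [0, 0, -11], "jaw": -1}, {"travel": [82, -236, 45], "dr": [0, 0, -11], "jaw": -1}]}}

```text
clock: 6.95
tcp_pos: [0.6538, -0.1118, 0.1153]
tcp_rot: [-180.0, 0.3, -161.8]
wrist_force: [1.6, 1.3, 12.3]
gripper_width: -0.0003
gripper_force: 6.6
```

```bash
python3 - <<'E'
from tgt import *
g=grab_frame("wrist");cv2.imwrite("pics/w3.png",g["color"])
s=monitor.observe();print(s['clock'],s['tcp_pos'],s['tcp_rot'],s['wrist_force'])
print(togo([.6392,-.1176,.116]))
E
```

```text
7.0 [ 0.65401316 -0.11173341  0.11554298] [-179.94947422    0.32071079 -161.77937241] [0.81126904 0.83187603 8.11418424]
[15.90196527 -0.94118586 -0.54520562]
```

Emit:
{"name": "send_rows", "arguments": {"rows": [{"travel": [3, 0, 0], "dr": [0, 0, 0], "jaw": -1}, {"travel": [7, 0, 0], "dr": [0, 0, 0], "jaw": -1}, {"travel": [12, 0, 0], "dr": [0, 0, 0], "jaw": -1}, {"travel": [18, 0, 0], "dr": [0, 0, 0], "jaw": -1}, {"travel": [24, 0, 0], "dr": [0, 0, 0], "jaw": -1}, {"travel": [30, 0, -10], "dr": [0, 0, 0], "jaw": -1}, {"travel": [20, 0, -30], "dr": [0, 0, 0], "jaw": -1}, {"travel": [-5, 0, -45], "dr": [0, 0, 0], "jaw": -1}, {"travel": [-15, 0, -45], "dr": [0, 0, 0], "jaw": -1}, {"travel": [-15, 0, -45], "dr": [0, 0, 0], "jaw": -1}]}}

```text
clock: 8.0
tcp_pos: [0.6663, -0.1071, 0.1576]
tcp_rot: [180.0, -0.0, -161.8]
wrist_force: [-0.4, 0.2, -0.9]
gripper_width: 0.0002
gripper_force: 0.0
```

```bash
python3 - <<'E'
from watch import *
watch('B','wb','C')
E
```

```text
8.3 [ 0.6646 -0.1096  0.1576] [ 1.80e+02 -1.00e-01 -1.62e+02]
C [0.4926, -0.1279] -28 togo [169.  36.  42.] dz 46.017353096315446
```

View pics/wb.png

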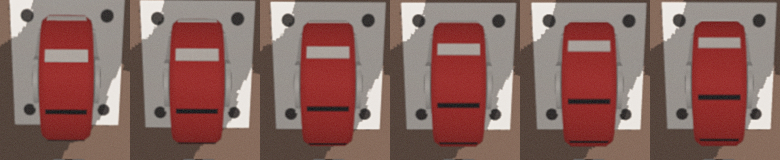

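B is still turning, so it is free. D and A stopped dead. C is next.

Emit:
{"name": "send_rows", "arguments": {"rows": [{"travel": [30, 5, 0], "dr": [0, 0, 8], "jaw": -1}, {"travel": [60, 10, 0], "dr": [0, 0, 16], "jaw": -1}, {"travel": [90, 15, 0], "dr": [0, 0, 24], "jaw": -1}, {"travel": [120, 20, 0], "dr": [0, 0, 32], "jaw": -1}, {"travel": [145, 24, 0], "dr": [0, 0, 40], "jaw": -1}, {"travel": [161, 27, 0], "dr": [0, 0, 46], "jaw": -1}, {"travel": [161, 27, 20], "dr": [0, 0, 46], "jaw": -1}, {"travel": [161, 27, 36], "dr": [0, 0, 46], "jaw": -1}, {"travel": [161, 27, 43], "dr": [0, 0, 46], "jaw": -1}, {"travel": [161, 27, 45], "dr": [0, 0, 46], "jaw": -1}]}}

```text
clock: 9.3
tcp_pos: [0.5057, -0.1348, 0.1153]
tcp_rot: [180.0, 0.2, 152.0]
wrist_force: [-0.7, -1.7, 14.6]
gripper_width: -0.0
gripper_force: 7.5
```

```bash
python3 - <<'E'
from tgt import *
g=grab_frame("wrist");cv2.imwrite("pics/w4.png",g["color"])
s=monitor.observe();print(s['clock'],s['tcp_pos'],s['tcp_rot'],s['wrist_force'])
print(togo([.4926,-.1279,.116]))
E
```

```text
9.35 [ 0.50592896 -0.13494283  0.11551012] [179.96516235   0.26372673 152.01716794] [ 1.24419788 -1.41301993  7.64280735]
[15.07277968 -0.03425996 -0.55928928]
```

Emit:
{"name": "send_rows", "arguments": {"rows": [{"travel": [3, 0, 0], "dr": [0, 0, 0], "jaw": -1}, {"travel": [7, 0, 0], "dr": [0, 0, 0], "jaw": -1}, {"travel": [12, 0, 0], "dr": [0, 0, 0], "jaw": -1}, {"travel": [18, 0, 0], "dr": [0, 0, 0], "jaw": -1}, {"travel": [24, 0, 0], "dr": [0, 0, 0], "jaw": -1}, {"travel": [30, 0, -10], "dr": [0, 0, 0], "jaw": -1}, {"travel": [20, 0, -30], "dr": [0, 0, 0], "jaw": -1}, {"travel": [-5, 0, -45], "dr": [0, 0, 0], "jaw": -1}, {"travel": [-15, 0, -45], "dr": [0, 0, 0], "jaw": -1}, {"travel": [-15, 0, -45], "dr": [0, 0, 0], "jaw": -1}]}}

```text
clock: 10.35
tcp_pos: [0.5179, -0.1408, 0.1583]
tcp_rot: [-180.0, 0.0, 152.0]
wrist_force: [-0.1, 1.2, -0.6]
gripper_width: 0.0002
gripper_force: 0.0
```

```bash
python3 - <<'E'
from watch import *
watch('C','wc','D')
E
```

```text
10.65 [ 0.5165 -0.1399  0.1576] [-1.800e+02 -1.000e-01  1.521e+02]
D [0.4747, 0.1315] -20.2 togo [164. 220.  42.] dz -7.717250389421935
```

View pics/wc.png

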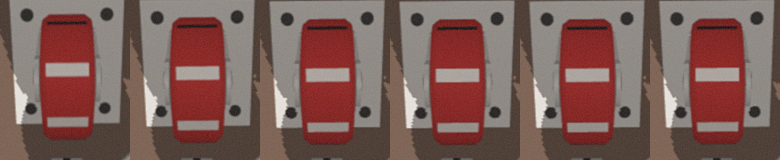

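```bash
cat > prof.py <<'E'
from tgt import *
CA={'A':([.6754,.1283],7.1),'B':([.6392,-.1176],18.1),'C':([.4926,-.1279],-28),'D':([.4747,.1315],-20.2)}
def prof(f,k):
    "tread colours from the tool +x side (caster -x) to the other, 4 deg a char"
    (x,y),a=CA[k];a=np.radians(a);d=-np.array([np.cos(a),np.sin(a),0]);l=np.array([-d[1],d[0],0]);s=""
    for ph in range(60,-61,-4):
        r=np.radians(ph);v=[]
        for w in(-.006,0,.006):
            p=np.array([x,y,.054])+.04*(np.sin(r)*d+np.array([0,0,np.cos(r)]))+w*l
            u=np.round(w2px(f,p)).astype(int)
            if 0<=u[0]<560 and 0<=u[1]<420:v.append(f["color"][u[1],u[0]].astype(float))
        if not v:s+=" ";continue
        b,g,rr=np.median(v,0);s+="W" if g>.7*rr and rr>110 else "K" if rr<70 else "." if g<.5*rr else "?"
    return s
def watch2(k,n=10):
    for i in range(n):
        f=grab_frame("wrist");print(prof(f,k))
    s=monitor.observe();print(s['clock'],s['tcp_pos'].round(4),s['tcp_rot'].round(1),s['wrist_force'].round(1))
def goto(k,z=.116):
    s=monitor.observe();q=CA[k];print(k,'togo',togo([*q[0],z]).round(1),'dz',-((q[1]+180-s['tcp_rot'][2]+180)%360-180))
E
python3 - <<'E'
from prof import *
watch2('C',1);goto('D')
E
```

```text
K.........WWW........?WWW......
10.7 [ 0.5168 -0.14    0.1579] [-1.800e+02 -1.000e-01  1.521e+02] [-0.2  0.7 -0.4]
D togo [164.2 220.2  42. ] dz -7.7151762230655265
```

Emit:
{"name": "send_rows", "arguments": {"rows": [{"travel": [25, 37, 0], "dr": [0, 0, -4], "jaw": -1}, {"travel": [51, 74, 0], "dr": [0, 0, -7.7], "jaw": -1}, {"travel": [77, 111, 0], "dr": [0, 0, -7.7], "jaw": -1}, {"travel": [103, 150, 0], "dr": [0, 0, -7.7], "jaw": -1}, {"travel": [129, 188, 0], "dr": [0, 0, -7.7], "jaw": -1}, {"travel": [152, 222, 0], "dr": [0, 0, -7.7], "jaw": -1}, {"travel": [152, 222, 5], "dr": [0, 0, -7.7], "jaw": -1}, {"travel": [152, 222, 20], "dr": [0, 0, -7.7], "jaw": -1}, {"travel": [152, 222, 30], "dr": [0, 0, -7.7], "jaw": -1}, {"travel": [152, 222, 35], "dr": [0, 0, -7.7], "jaw": -1}]}}

```text
clock: 11.7
tcp_pos: [0.4864, 0.126, 0.1221]
tcp_rot: [-179.9, -0.1, 159.7]
wrist_force: [1.0, -0.4, 0.4]
gripper_width: -0.0003
gripper_force: 0.0
```

```bash
python3 - <<'E'
from prof import *
watch2('D',2);goto('D')
E
```

```text
WW........WWW.....?WWWWWWWWWWWW
WW........WWW.....?WWWWWWWWWWWW
11.8 [0.4866 0.1261 0.1225] [-1.799e+02 -1.000e-01  1.597e+02] [-0.6  0.2 -0.2]
D togo [13.   0.9  6.5] dz -0.0907364045097836
```

Emit:
{"name": "send_rows", "arguments": {"rows": [{"travel": [0, 0, 8], "dr": [0, 0, 0], "jaw": -1}, {"travel": [0, 0, 10], "dr": [0, 0, 0], "jaw": -1}, {"travel": [0, 0, 10], "dr": [0, 0, 0], "jaw": -1}, {"travel": [4, 0, 10], "dr": [0, 0, 0], "jaw": -1}, {"travel": [10, 0, 10], "dr": [0, 0, 0], "jaw": -1}, {"travel": [17, 0, 10], "dr": [0, 0, 0], "jaw": -1}, {"travel": [24, 0, 10], "dr": [0, 0, 0], "jaw": -1}, {"travel": [31, 0, -5], "dr": [0, 0, 0], "jaw": -1}, {"travel": [31, 0, -35], "dr": [0, 0, 0], "jaw": -1}, {"travel": [10, 0, -45], "dr": [0, 0, 0], "jaw": -1}]}}

```text
clock: 12.8
tcp_pos: [0.4776, 0.1321, 0.171]
tcp_rot: [179.8, 0.1, 159.9]
wrist_force: [0.4, 1.1, 0.7]
gripper_width: 0.0001
gripper_force: 0.0
```

```bash
python3 - <<'E'
from prof import *
watch2('D',8);goto('A');goto('C');goto('D')
E
```

```text
.........................WWWWWW
..............?.........WWWW?..
.K..........K..........WWW...WW
K..........K.........?WW?WWWWWW
..........K.........WWWWWWWWWWW
.........?.........?WWWWWWWWWWW
........?..........WWW.WWWWWWWW
........?.........WWW..WWWWWWWW
13.2 [0.4767 0.1305 0.1673] [-1.799e+02 -1.000e-01  1.598e+02] [-0.1  0.  -0.5]
A togo [-187.4   66.6   50.9] dz -27.303432509493092
C togo [-104.3 -237.    51.4] dz 7.796567490506902
D togo [ 2.1  0.3 51.3] dz -0.003432509493109137
```

D is coasting, so it is free: my first push on it was cut short on the way back. A and C need retesting with this cleaner push.

Emit:
{"name": "send_rows", "arguments": {"rows": [{"travel": [-45, 16, 0], "dr": [0, 0, -8], "jaw": -1}, {"travel": [-90, 32, 0], "dr": [0, 0, -16], "jaw": -1}, {"travel": [-135, 48, 0], "dr": [0, 0, -24], "jaw": -1}, {"travel": [-175, 64, 0], "dr": [0, 0, -27.3], "jaw": -1}, {"travel": [-198, 72, 0], "dr": [0, 0, -27.3], "jaw": -1}, {"travel": [-198, 72, 10], "dr": [0, 0, -27.3], "jaw": -1}, {"travel": [-198, 72, 25], "dr": [0, 0, -27.3], "jaw": -1}, {"travel": [-198, 72, 38], "dr": [0, 0, -27.3], "jaw": -1}, {"travel": [-198, 72, 43], "dr": [0, 0, -27.3], "jaw": -1}, {"travel": [-198, 72, 45], "dr": [0, 0, -27.3], "jaw": -1}]}}

```text
clock: 14.2
tcp_pos: [0.6871, 0.1298, 0.1222]
tcp_rot: [180.0, -0.1, -172.9]
wrist_force: [0.8, 0.1, -0.5]
gripper_width: 0.0001
gripper_force: 0.0
```

```bash
python3 - <<'E'
from prof import *
watch2('A',1);goto('A')
E
```

```text
K.........WWW.....WWWWWWWWWWWWW
14.25 [0.6876 0.1298 0.1227] [ 1.800e+02 -1.000e-01 -1.729e+02] [-0.2  0.6  0.6]
A togo [12.2  0.   6.8] dz -0.005853398550016209
```

Emit:
{"name": "send_rows", "arguments": {"rows": [{"travel": [0, 0, 8], "dr": [0, 0, 0], "jaw": -1}, {"travel": [0, 0, 10], "dr": [0, 0, 0], "jaw": -1}, {"travel": [0, 0, 10], "dr": [0, 0, 0], "jaw": -1}, {"travel": [4, 0, 10], "dr": [0, 0, 0], "jaw": -1}, {"travel": [10, 0, 10], "dr": [0, 0, 0], "jaw": -1}, {"travel": [17, 0, 10], "dr": [0, 0, 0], "jaw": -1}, {"travel": [24, 0, 10], "dr": [0, 0, 0], "jaw": -1}, {"travel": [31, 0, -5], "dr": [0, 0, 0], "jaw": -1}, {"travel": [31, 0, -35], "dr": [0, 0, 0], "jaw": -1}, {"travel": [10, 0, -45], "dr": [0, 0, 0], "jaw": -1}]}}

```text
clock: 15.25
tcp_pos: [0.6779, 0.1285, 0.1725]
tcp_rot: [179.9, 0.1, -172.9]
wrist_force: [0.5, 0.4, -0.5]
gripper_width: -0.0001
gripper_force: 0.0
```

```bash
python3 - <<'E'
from prof import *
watch2('A',8);goto('A');goto('C')
E
```

```text
..WWW?.......WWWW........WWWWWW
.?WW.........WW...........K....
.?WW........?WW.............WWW
.?WW.........WW..........WWWWWW
.?WW.........WW.........WWWWWWW
..WW.........WWW.......WWWWWWWW
..WW?........WW?.......WWWWWWWW
..WW?........WW?.......WWWWWWWW
15.65 [0.6774 0.1282 0.1673] [-1.800e+02 -1.000e-01 -1.729e+02] [ 0.3  0.4 -0.2]
A togo [ 1.8  0.4 51.3] dz -0.026659745270535495
C togo [ 214.8 -231.4   51.9] dz 35.07334025472943
```

A turned only with the finger and stopped dead, so it binds. C is next.

Emit:
{"name": "send_rows", "arguments": {"rows": [{"travel": [29, -34, 0], "dr": [0, 0, 8], "jaw": -1}, {"travel": [59, -68, 0], "dr": [0, 0, 16], "jaw": -1}, {"travel": [90, -104, 0], "dr": [0, 0, 24], "jaw": -1}, {"travel": [121, -140, 0], "dr": [0, 0, 32], "jaw": -1}, {"travel": [152, -176, 0], "dr": [0, 0, 35], "jaw": -1}, {"travel": [183, -212, 0], "dr": [0, 0, 35], "jaw": -1}, {"travel": [205, -238, 0], "dr": [0, 0, 35], "jaw": -1}, {"travel": [205, -238, 20], "dr": [0, 0, 35], "jaw": -1}, {"travel": [205, -238, 40], "dr": [0, 0, 35], "jaw": -1}, {"travel": [205, -238, 45], "dr": [0, 0, 35], "jaw": -1}]}}

```text
clock: 16.65
tcp_pos: [0.5022, -0.1328, 0.1212]
tcp_rot: [-179.9, -0.2, 152.0]
wrist_force: [0.3, 0.2, -0.2]
gripper_width: 0.0002
gripper_force: 0.0
```

```bash
python3 - <<'E'
from prof import *
watch2('C',1);goto('C')
E
```

```text
K.........WWW....??????????????
16.7 [ 0.5026 -0.1327  0.1214] [-179.9   -0.2  152.1] [0.2 0.9 0.3]
C togo [11.  -0.4  5.4] dz 0.06702271826057427
```

Emit:
{"name": "send_rows", "arguments": {"rows": [{"travel": [0, 0, 8], "dr": [0, 0, 0], "jaw": -1}, {"travel": [0, 0, 10], "dr": [0, 0, 0], "jaw": -1}, {"travel": [0, 0, 10], "dr": [0, 0, 0], "jaw": -1}, {"travel": [4, 0, 10], "dr": [0, 0, 0], "jaw": -1}, {"travel": [10, 0, 10], "dr": [0, 0, 0], "jaw": -1}, {"travel": [17, 0, 10], "dr": [0, 0, 0], "jaw": -1}, {"travel": [24, 0, 10], "dr": [0, 0, 0], "jaw": -1}, {"travel": [31, 0, -5], "dr": [0, 0, 0], "jaw": -1}, {"travel": [31, 0, -35], "dr": [0, 0, 0], "jaw": -1}, {"travel": [10, 0, -45], "dr": [0, 0, 0], "jaw": -1}]}}

```text
clock: 17.7
tcp_pos: [0.4961, -0.1275, 0.1714]
tcp_rot: [179.8, 0.2, 152.2]
wrist_force: [0.5, 0.1, -0.0]
gripper_width: 0.0001
gripper_force: 0.0
```

```bash
python3 - <<'E'
from prof import *
watch2('C',8);goto('C',.057)
f=grab_frame("top");cv2.imwrite("pics/t2.png",cv2.resize(f["color"][125:255,210:420],None,fx=3.8,fy=3.8,interpolation=cv2.INTER_CUBIC))
E
```

```text
..?WWW.......?WWW?.......??????
..WWW........WWW..........KK...
..WWW........WWW..........K..??
..WWW........WWW.........??????
..WWW........WWW........???????
..WWW........WWW.......????????
..WWW........WWW.......????????
..WWW........WWW.......????????
18.1 [ 0.4947 -0.128   0.1675] [-1.800e+02 -1.000e-01  1.521e+02] [-0.7  0.3 -0.4]
C togo [  1.7  -0.8 110.5] dz 0.08887026383592911
```

C binds too. I'll grip C and put it in the bin.

Emit:
{"name": "send_rows", "arguments": {"rows": [{"travel": [2, -1, 0], "dr": [0, 0, 0], "jaw": 1}, {"travel": [2, -1, 5], "dr": [0, 0, 0], "jaw": 1}, {"travel": [2, -1, 10], "dr": [0, 0, 0], "jaw": 1}, {"travel": [2, -1, 20], "dr": [0, 0, 0], "jaw": 1}, {"travel": [2, -1, 40], "dr": [0, 0, 0], "jaw": 1}, {"travel": [2, -1, 60], "dr": [0, 0, 0], "jaw": 1}, {"travel": [2, -1, 80], "dr": [0, 0, 0], "jaw": 1}, {"travel": [2, -1, 98], "dr": [0, 0, 0], "jaw": 1}, {"travel": [2, -1, 108], "dr": [0, 0, 0], "jaw": 1}, {"travel": [2, -1, 110], "dr": [0, 0, 0], "jaw": 1}], "squeeze": 60}}

```text
clock: 19.15
tcp_pos: [0.4922, -0.1283, 0.0567]
tcp_rot: [-179.9, -0.2, 152.1]
wrist_force: [-0.2, -0.2, 0.3]
gripper_width: 0.0853
gripper_force: 0.0
```

Emit:
{"name": "send_rows", "arguments": {"rows": [{"travel": [0, 0, 0], "dr": [0, 0, 0], "jaw": -1}, {"travel": [0, 0, 0], "dr": [0, 0, 0], "jaw": -1}, {"travel": [0, 0, 0], "dr": [0, 0, 0], "jaw": -1}, {"travel": [0, 0, 0], "dr": [0, 0, 0], "jaw": -1}, {"travel": [0, 0, 0], "dr": [0, 0, 0], "jaw": -1}, {"travel": [0, 0, 0], "dr": [0, 0, 0], "jaw": -1}, {"travel": [0, 0, 0], "dr": [0, 0, 0], "jaw": -1}, {"travel": [0, 0, -5], "dr": [0, 0, 0], "jaw": -1}, {"travel": [0, 0, -15], "dr": [0, 0, 0], "jaw": -1}, {"travel": [0, 0, -30], "dr": [0, 0, 0], "jaw": -1}], "squeeze": 60}}

```text
clock: 20.15
tcp_pos: [0.4913, -0.1282, 0.0874]
tcp_rot: [-179.9, -0.2, 152.1]
wrist_force: [-0.3, -0.8, -5.7]
gripper_width: 0.0394
gripper_force: 61.1
```

View pics/t2.png

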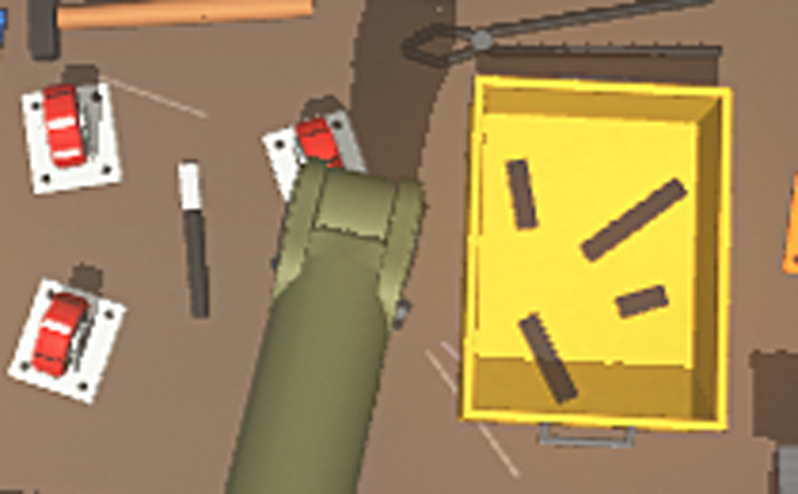

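```bash
python3 - <<'E'
from prof import *
f=grab_frame("top")
w=np.array([px2w(f,((u+.5)/3.8-.5+210,(v+.5)/3.8-.5+125),.115)[:2] for u,v in[(476,76),(733,88),(728,430),(460,420)]])
d=w[0]+w[1]-w[2]-w[3];yaw=np.degrees(np.arctan2(d[1],d[0]));e=w[0]+w[3]-w[1]-w[2];c=w.mean(0);print(c,yaw,np.degrees(np.arctan2(-e[0],e[1])),np.linalg.norm(d)/2,np.linalg.norm(e)/2)
u=d/np.linalg.norm(d);s=monitor.observe()
for t in(-.068,.068):
    p=c+t*u;print(p,togo([*p,.2]).round(0))
print(s['tcp_rot'],s['q'].round(0))
E
```

```text
[ 0.53696613 -0.36834066] -3.878036810691744 -3.286894482913119 0.31835655539356256 0.24006836193466016
[ 0.46912183 -0.36374163] [ -89. -219. -110.]
[ 0.60481042 -0.3729397 ] [-213. -163. -110.]
[1.79986468e+02 4.16657469e-02 1.52045219e+02] [-12.  10.  26. 114.  -5.  57.  78.]
```

Emit:
{"name": "send_rows", "arguments": {"rows": [{"travel": [0, 0, -40], "dr": [0, 0, 0], "jaw": -1}, {"travel": [0, 0, -80], "dr": [0, 0, 0], "jaw": -1}, {"travel": [-5, -12, -110], "dr": [0, 0, -4], "jaw": -1}, {"travel": [-20, -50, -112], "dr": [0, 0, -10], "jaw": -1}, {"travel": [-36, -90, -112], "dr": [0, 0, -16], "jaw": -1}, {"travel": [-54, -132, -112], "dr": [0, 0, -22], "jaw": -1}, {"travel": [-70, -174, -112], "dr": [0, 0, -24.5], "jaw": -1}, {"travel": [-84, -206, -112], "dr": [0, 0, -24.5], "jaw": -1}, {"travel": [-89, -219, -112], "dr": [0, 0, -24.5], "jaw": -1}, {"travel": [-89, -219, -110], "dr": [0, 0, -24.5], "jaw": -1}]}}

```text
clock: 21.2
tcp_pos: [0.4675, -0.3664, 0.1979]
tcp_rot: [-179.9, -0.1, 176.3]
wrist_force: [-0.9, 0.0, -5.5]
gripper_width: 0.0393
gripper_force: 64.0
```

```bash
python3 - <<'E'
from prof import *
s=monitor.observe();print(s['clock'],s['tcp_pos'],s['tcp_rot'],s['wrist_force'],s['gripper_width'],s['q'].round(0))
print(togo([.4691,-.3637,.075]))
g=grab_frame("wrist");cv2.imwrite("pics/w5.png",g["color"])
E
```

```text
21.2 [ 0.46751345 -0.36635585  0.197876  ] [-1.79916275e+02 -9.16166281e-02  1.76291993e+02] [-0.93633946  0.04239605 -5.47660942] 0.03925802350515066 [  5.  15.  35.  97.  -9.  71. 129.]
[ -1.60794437   2.9324396  122.86943645]
```

View pics/w5.png

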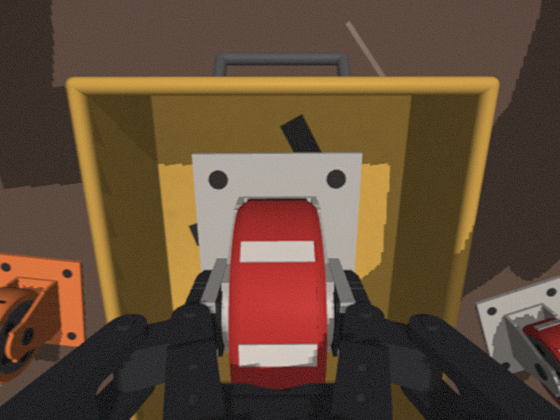

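Emit:
{"name": "send_rows", "arguments": {"rows": [{"travel": [-1, 2, 25], "dr": [0, 0, 0], "jaw": -1}, {"travel": [-1, 2, 55], "dr": [0, 0, 0], "jaw": -1}, {"travel": [-1, 2, 85], "dr": [0, 0, 0], "jaw": -1}, {"travel": [-1, 2, 108], "dr": [0, 0, 0], "jaw": -1}, {"travel": [-1, 2, 118], "dr": [0, 0, 0], "jaw": -1}, {"travel": [-1, 2, 124], "dr": [0, 0, 0], "jaw": -1}, {"travel": [-1, 2, 128], "dr": [0, 0, 0], "jaw": -1}, {"travel": [-1, 2, 131], "dr": [0, 0, 0], "jaw": -1}, {"travel": [-1, 2, 132], "dr": [0, 0, 0], "jaw": -1}, {"travel": [-1, 2, 132], "dr": [0, 0, 0], "jaw": -1}]}}

```text
clock: 22.25
tcp_pos: [0.4708, -0.3618, 0.0669]
tcp_rot: [-180.0, 0.1, 176.6]
wrist_force: [0.3, -0.3, -5.6]
gripper_width: 0.0395
gripper_force: 63.8
```

Emit:
{"name": "send_rows", "arguments": {"rows": [{"travel": [0, 0, 3], "dr": [0, 0, 0], "jaw": -1}, {"travel": [0, 0, 4.5], "dr": [0, 0, 0], "jaw": -1}, {"travel": [0, 0, 4.5], "dr": [0, 0, 0], "jaw": -1}, {"travel": [0, 0, 4.5], "dr": [0, 0, 0], "jaw": 1}, {"travel": [0, 0, 4.5], "dr": [0, 0, 0], "jaw": 1}, {"travel": [0, 0, 4.5], "dr": [0, 0, 0], "jaw": 1}, {"travel": [0, 0, 4.5], "dr": [0, 0, 0], "jaw": 1}, {"travel": [0, 0, 4.5], "dr": [0, 0, 0], "jaw": 1}, {"travel": [0, 0, -10], "dr": [0, 0, 0], "jaw": 1}, {"travel": [0, 0, -40], "dr": [0, 0, 0], "jaw": 1}]}}

```text
clock: 23.25
tcp_pos: [0.4691, -0.3605, 0.1053]
tcp_rot: [179.9, -0.3, 176.6]
wrist_force: [0.1, -0.3, -0.1]
gripper_width: 0.0852
gripper_force: 0.0
```

Emit:
{"name": "send_rows", "arguments": {"rows": [{"travel": [0, 0, -45], "dr": [0, 0, 0], "jaw": 1}, {"travel": [0, 0, -90], "dr": [0, 0, 0], "jaw": 1}, {"travel": [0, 0, -95], "dr": [0, 0, 0], "jaw": 1}, {"travel": [0, 0, -95], "dr": [0, 0, 0], "jaw": 1}, {"travel": [-20, 50, -95], "dr": [0, 0, 0], "jaw": 1}, {"travel": [-40, 95, -95], "dr": [0, 0, 0], "jaw": 1}, {"travel": [-60, 140, -95], "dr": [0, 0, 0], "jaw": 1}, {"travel": [-80, 185, -95], "dr": [0, 0, 0], "jaw": 1}, {"travel": [-100, 230, -95], "dr": [0, 0, -5], "jaw": 1}, {"travel": [-120, 275, -95], "dr": [0, 0, -10], "jaw": 1}]}}

```text
clock: 24.25
tcp_pos: [0.6063, -0.0922, 0.1997]
tcp_rot: [180.0, -0.2, -173.2]
wrist_force: [0.9, -0.3, 0.1]
gripper_width: 0.0854
gripper_force: 0.0
```

```bash
python3 - <<'E'
from prof import *
s=monitor.observe();print(s['clock'],s['tcp_pos'],s['tcp_rot'],s['wrist_force'])
goto('A',.16)
E
```

```text
24.25 [ 0.60630279 -0.092192    0.19969084] [ 1.79964490e+02 -1.58489630e-01 -1.73227723e+02] [ 0.8901547  -0.27504917  0.11485755]
A togo [-94.7 210.8  39.6] dz -0.3277230169159111
```

Emit:
{"name": "send_rows", "arguments": {"rows": [{"travel": [-20, 45, 0], "dr": [0, 0, 0], "jaw": 1}, {"travel": [-40, 90, 5], "dr": [0, 0, 0], "jaw": 1}, {"travel": [-60, 135, 15], "dr": [0, 0, 0], "jaw": 1}, {"travel": [-80, 178, 25], "dr": [0, 0, 0], "jaw": 1}, {"travel": [-92, 203, 40], "dr": [0, 0, 0], "jaw": 1}, {"travel": [-92, 203, 40], "dr": [0, 0, 0], "jaw": 1}, {"travel": [-92, 203, 40], "dr": [0, 0, 0], "jaw": 1}, {"travel": [-92, 203, 40], "dr": [0, 0, 0], "jaw": 1}, {"travel": [-92, 203, 40], "dr": [0, 0, 0], "jaw": 1}, {"travel": [-92, 203, 40], "dr": [0, 0, 0], "jaw": 1}]}}

```text
clock: 25.25
tcp_pos: [0.6751, 0.1161, 0.1621]
tcp_rot: [-180.0, 0.1, -173.6]
wrist_force: [-0.4, -0.3, -0.6]
gripper_width: 0.0855
gripper_force: 0.0
```

```bash
python3 - <<'E'
from prof import *
goto('A',.057);print(monitor.observe()['tcp_pos'])
E
```

```text
A togo [ -1.6  12.1 105.1] dz -0.6699573261889782
[0.67510182 0.1160823  0.16212398]
```

Emit:
{"name": "send_rows", "arguments": {"rows": [{"travel": [-2, 12, 0], "dr": [0, 0, -0.7], "jaw": 1}, {"travel": [-2, 12, 15], "dr": [0, 0, -0.7], "jaw": 1}, {"travel": [-2, 12, 35], "dr": [0, 0, -0.7], "jaw": 1}, {"travel": [-2, 12, 55], "dr": [0, 0, -0.7], "jaw": 1}, {"travel": [-2, 12, 75], "dr": [0, 0, -0.7], "jaw": 1}, {"travel": [-2, 12, 95], "dr": [0, 0, -0.7], "jaw": 1}, {"travel": [-2, 12, 103], "dr": [0, 0, -0.7], "jaw": 1}, {"travel": [-2, 12, 105], "dr": [0, 0, -0.7], "jaw": 1}, {"travel": [-2, 12, 105], "dr": [0, 0, -0.7], "jaw": 1}, {"travel": [-2, 12, 105], "dr": [0, 0, -0.7], "jaw": -1}]}}

```text
clock: 26.25
tcp_pos: [0.6763, 0.1302, 0.0575]
tcp_rot: [180.0, 0.1, -172.7]
wrist_force: [0.2, -0.3, 0.9]
gripper_width: 0.0729
gripper_force: 0.0
```

Emit:
{"name": "send_rows", "arguments": {"rows": [{"travel": [0, 0, 0], "dr": [0, 0, 0], "jaw": -1}, {"travel": [0, 0, 0], "dr": [0, 0, 0], "jaw": -1}, {"travel": [0, 0, 0], "dr": [0, 0, 0], "jaw": -1}, {"travel": [0, 0, 0], "dr": [0, 0, 0], "jaw": -1}, {"travel": [0, 0, 0], "dr": [0, 0, 0], "jaw": -1}, {"travel": [0, 0, 0], "dr": [0, 0, 0], "jaw": -1}, {"travel": [0, 0, -15], "dr": [0, 0, 0], "jaw": -1}, {"travel": [0, 0, -50], "dr": [0, 0, 0], "jaw": -1}, {"travel": [0, 0, -95], "dr": [0, 0, 0], "jaw": -1}, {"travel": [0, 0, -140], "dr": [0, 0, 0], "jaw": -1}], "squeeze": 60}}

```text
clock: 27.25
tcp_pos: [0.6737, 0.1304, 0.196]
tcp_rot: [180.0, -0.3, -172.7]
wrist_force: [-0.1, -0.1, -4.9]
gripper_width: 0.0394
gripper_force: 62.0
```

```bash
python3 - <<'E'
from prof import *
s=monitor.observe();print(s['tcp_pos'],s['tcp_rot'])
print(togo([.605,-.373,.2]))
E
```

```text
[0.67374761 0.13038246 0.19603912] [ 179.99028569   -0.25613541 -172.70617547]
[ 132.11597917 -490.58053649   -3.45347675]
```

Emit:
{"name": "send_rows", "arguments": {"rows": [{"travel": [8, -30, -5], "dr": [0, 0, 0], "jaw": -1}, {"travel": [20, -75, -6], "dr": [0, 0, 2], "jaw": -1}, {"travel": [32, -120, -6], "dr": [0, 0, 4], "jaw": -1}, {"travel": [44, -165, -6], "dr": [0, 0, 6], "jaw": -1}, {"travel": [57, -210, -6], "dr": [0, 0, 8], "jaw": -1}, {"travel": [69, -255, -6], "dr": [0, 0, 10.8], "jaw": -1}, {"travel": [81, -300, -6], "dr": [0, 0, 10.8], "jaw": -1}, {"travel": [93, -345, -6], "dr": [0, 0, 10.8], "jaw": -1}, {"travel": [105, -390, -6], "dr": [0, 0, 10.8], "jaw": -1}, {"travel": [116, -430, -6], "dr": [0, 0, 10.8], "jaw": -1}]}}

```text
clock: 28.25
tcp_pos: [0.6133, -0.3127, 0.2013]
tcp_rot: [179.9, -0.1, 176.4]
wrist_force: [0.6, -0.2, -5.0]
gripper_width: 0.0394
gripper_force: 62.2
```

Emit:
{"name": "send_rows", "arguments": {"rows": [{"travel": [5, -35, 0], "dr": [0, 0, 0], "jaw": -1}, {"travel": [5, -60, 0], "dr": [0, 0, 0], "jaw": -1}, {"travel": [5, -60, 0], "dr": [0, 0, 0], "jaw": -1}, {"travel": [5, -60, 0], "dr": [0, 0, 0], "jaw": -1}, {"travel": [5, -60, 0], "dr": [0, 0, 0], "jaw": -1}, {"travel": [5, -60, 0], "dr": [0, 0, 0], "jaw": -1}, {"travel": [5, -60, 0], "dr": [0, 0, 0], "jaw": -1}, {"travel": [5, -60, 0], "dr": [0, 0, 0], "jaw": -1}, {"travel": [5, -60, 0], "dr": [0, 0, 0], "jaw": -1}, {"travel": [5, -60, 0], "dr": [0, 0, 0], "jaw": -1}]}}

```text
clock: 29.25
tcp_pos: [0.6062, -0.3707, 0.2025]
tcp_rot: [180.0, 0.0, 176.5]
wrist_force: [0.1, -0.6, -5.8]
gripper_width: 0.0391
gripper_force: 62.3
```

```bash
python3 - <<'E'
from prof import *
s=monitor.observe();print(s['tcp_pos'],s['tcp_rot'],s['gripper_width'],s['wrist_force'])
print(togo([.606,-.373,.0625]))
g=grab_frame("wrist");cv2.imwrite("pics/w6.png",g["color"])
E
```

```text
[ 0.60620593 -0.37068752  0.20246087] [1.79997898e+02 8.43469128e-03 1.76480633e+02] 0.03914394837697059 [ 0.07354277 -0.60239336 -5.80337164]
[ 8.41926108e-02 -2.32589405e+00  1.39960775e+02]
```

View pics/w6.png

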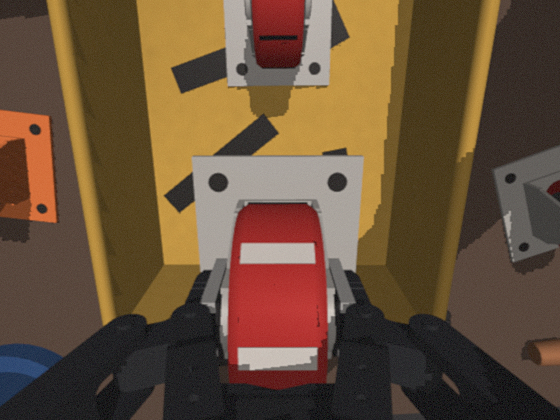

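C stands upright at the other end of the bin, around (278,40), and there is clear room for A here.

Emit:
{"name": "send_rows", "arguments": {"rows": [{"travel": [0, -2, 25], "dr": [0, 0, 0], "jaw": -1}, {"travel": [0, -2, 55], "dr": [0, 0, 0], "jaw": -1}, {"travel": [0, -2, 85], "dr": [0, 0, 0], "jaw": -1}, {"travel": [0, -2, 112], "dr": [0, 0, 0], "jaw": -1}, {"travel": [0, -2, 125], "dr": [0, 0, 0], "jaw": -1}, {"travel": [0, -2, 131], "dr": [0, 0, 0], "jaw": -1}, {"travel": [0, -2, 135], "dr": [0, 0, 0], "jaw": -1}, {"travel": [0, -2, 138], "dr": [0, 0, 0], "jaw": -1}, {"travel": [0, -2, 139], "dr": [0, 0, 0], "jaw": -1}, {"travel": [0, -2, 139], "dr": [0, 0, 0], "jaw": -1}]}}

```text
clock: 30.3
tcp_pos: [0.6064, -0.3731, 0.0642]
tcp_rot: [-180.0, 0.1, 176.5]
wrist_force: [0.1, -0.1, -5.2]
gripper_width: 0.0394
gripper_force: 62.3
```

Emit:
{"name": "send_rows", "arguments": {"rows": [{"travel": [0, 0, 0], "dr": [0, 0, 0], "jaw": -1}, {"travel": [0, 0, 0], "dr": [0, 0, 0], "jaw": 1}, {"travel": [0, 0, 0], "dr": [0, 0, 0], "jaw": 1}, {"travel": [0, 0, 0], "dr": [0, 0, 0], "jaw": 1}, {"travel": [0, 0, 0], "dr": [0, 0, 0], "jaw": 1}, {"travel": [0, 0, 0], "dr": [0, 0, 0], "jaw": 1}, {"travel": [0, 0, 0], "dr": [0, 0, 0], "jaw": 1}, {"travel": [0, 0, -15], "dr": [0, 0, 0], "jaw": 1}, {"travel": [0, 0, -50], "dr": [0, 0, 0], "jaw": 1}, {"travel": [0, 0, -95], "dr": [0, 0, 0], "jaw": 1}]}}

```text
clock: 31.3
tcp_pos: [0.605, -0.372, 0.1581]
tcp_rot: [179.9, -0.2, 176.5]
wrist_force: [0.6, -0.1, 0.1]
gripper_width: 0.0855
gripper_force: 0.0
```

Emit:
{"name": "send_rows", "arguments": {"rows": [{"travel": [0, 0, -45], "dr": [0, 0, 0], "jaw": 1}, {"travel": [0, 0, -90], "dr": [0, 0, 0], "jaw": 1}, {"travel": [0, 0, -90], "dr": [0, 0, 0], "jaw": 1}, {"travel": [0, 0, -90], "dr": [0, 0, 0], "jaw": 1}, {"travel": [0, 0, -90], "dr": [0, 0, 0], "jaw": 1}, {"travel": [0, 0, -90], "dr": [0, 0, 0], "jaw": 1}, {"travel": [0, 0, -90], "dr": [0, 0, 0], "jaw": 1}, {"travel": [0, 0, -90], "dr": [0, 0, 0], "jaw": 1}, {"travel": [0, 0, -90], "dr": [0, 0, 0], "jaw": 1}, {"travel": [0, 0, -90], "dr": [0, 0, 0], "jaw": 1}]}}

```text
clock: 32.3
tcp_pos: [0.606, -0.3728, 0.2482]
tcp_rot: [180.0, -0.0, 176.5]
wrist_force: [0.2, -0.4, -0.8]
gripper_width: 0.0856
gripper_force: 0.0
```

```bash
python3 - <<'E'
from prof import *
g=grab_frame("wrist")
# is A upright in the bin: red wheel tread & white plate colours at expected points (centre .606,-.373, bin yaw -3.5)
c=np.array([.606,-.373]);a=np.radians(-3.5);R=np.array([[np.cos(a),-np.sin(a)],[np.sin(a),np.cos(a)]])
for n,p,z in[('tread',(0,0),.099),('tread-x',(-.025,0),.09),('plate',(-.04,.035),.009),('plate',(-.04,-.035),.009),('floor',(-.06,0),.005)]:
    w=c+R@np.array(p);u=w2px(g,[*w,z]).astype(int);print(n,u,g["color"][u[1],u[0]] if 0<=u[1]<420 else None)
s=monitor.observe();print(s['clock'],s['tcp_pos'],s['gripper_width'],s['wrist_force'])
E
```

```text
tread [276 196] [123 129 198]
tread-x [276 163] [ 50  52 188]
plate [311 133] [174 180 188]
plate [241 133] [175 181 184]
floor [276 112] [ 37  88 119]
32.35 [ 0.60599072 -0.3728456   0.24825476] 0.08547868161905267 [ 0.57957871 -0.71044107  0.17958191]
```

A is upright in the bin and the gripper is clear. Handing in.

```bash
python3 -c "
from plant import ticket
print(ticket.finish_job())"
```

```text
the job is handed in; nothing more can be done
None
```

I handed the job in at 32 s: the two casters whose wheels dragged and stopped dead are upright in the yellow bin, and the two that coasted were left standing where they were.

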